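# Bring the square furniture foot to the disc

### The arm

A 6-joint arm with a two-finger parallel gripper is mounted at the origin on the work surface. World frame = base frame: x ahead of the robot, y to its left, z up, the work surface at z = 0. Lengths are in mm, angles in degrees, forces in N, time in s.
With the tool pointing down it reaches from about 350 to 850 mm from the base axis. Payload 8.1 kg.
Tool frame: the origin (TCP) lies between the finger pads; the fingertips stand 22 mm ahead of it and the grasp point (between the pads) lies 3 mm ahead of it (r.nose_length is the z of the fingertips in the tool frame, in mm); z points along the fingers, x is the direction in which the jaws open and shut, and the axes are right-handed (so a half turn about z gives the same grasp; the last joint's range is limited). The gripper opens to 85 mm and grips with 20 to 120 N. Pads are 22 mm wide; open, the fingers measure 114 mm over their backs; the gripper's body (76 mm by 85 mm) begins 54 mm behind the grasp point. The pads swing forward as they close: fully open they stand 13 mm farther back than shut.
Start: joints at [64.779, 7.471, 85.268, -0, 87.261, -4.893], TCP at [208.421, 562.642, 253.292] pointing down, gripper open.
Joint ranges: [-169.43, 169.43], [-51.17, 129.36], [1.28, 143.12], [-76.62, 256.62], [0, 156.53], [-152.29, 152.29]. Speed limits (degrees/s): [136.94, 136.94, 159.86, 180, 180, 180].

### API

Orientations are given as [roll, pitch, yaw] about the fixed x, y, z axes, in that order (R = Rz(yaw) Ry(pitch) Rx(roll)).
In Python, from bench import r gives the robot as it stands.
- The arm moves only by the shell command python3 -m jog 'ROWS' [FORCE]. ROWS is JSON, a list of rows, each a list of 5 numbers: the shift along the tool's x, y, z in m, then the turn about the tool's z in degrees, then the opening in per cent of the stroke, from 0 (shut) to 100 (fully open). A call has 1 to 8 rows; each row is the pose to reach, as a shift and turn from the pose measured when the call began, along the tool's axes at that moment; what a row does not reach only later rows make up. A row lasts 1/10 s, in which the tool goes at most 50 mm and 8.59 degrees, less where a joint would pass 70% of its speed; a pose out of reach is approached as far as the arm can. A call with a gripper value outside its range is refused whole. The fingers move at their own pace and stop on an object; FORCE is the grip in N (left out, the last holds). Time passes only in rows, so rows that repeat a pose let the fingers close. It gives the time, the measured TCP pose, the force and the opening at its end, in the units of the state.
- r.sense(): the state, without advancing time (a new reading comes with each control period).
- r.snapshot(name): name is "side" or "top"; returns a dict with "image" (420x560x3 uint8, red, green, blue), "K" (3x3 intrinsics, pixels), "distortion" ([k1, k2, p1, p2, k3] as OpenCV has them; the pictures are not rectified), "T" (4x4, takes a point from camera to world coordinates). Camera axes: x right, y down, z forward; pixel columns grow to the right and rows downward; lengths in mm; the calibration is good to about 2 mm. A picture is of the moment at which its call begins. There is no depth.
- r.hand_in(): hands the job in, once; it reports no verdict.
Trained networks look in a picture, given as the dict that the camera call returned (one of the last four; its "shot" number tells which), for a name from the list of things; names that differ only in an ending like _2 or _b are one class to them, and where a whole thing is asked for, a point or a joint stands for the part that bears it (a point fixed in the world has none). Each returns a list of dicts, best first, with "conf" (0 to 1); they miss things now and then, are a little off and sometimes report something else, mostly with a low value. They report only what shows in the picture. A call takes as long as a camera call. They do not tell look-alikes from the thing itself.
- r.search_frame(picture, label): "bbox" ([left, top, right, bottom] in pixels, round what is visible of it).
- r.pinpoint(picture, label): "uv" ([column, row] in pixels: a listed point, or the origin of a listed thing).
The state is a dict: "time": time; "joint_pos": joint angles; "qd": joint speeds; "joint_efforts": joint torques, N m; "tool_pos": TCP position; "tcp_rot": TCP orientation; "ft_force": force on the tool from outside, world axes, zero at the start; "wrist_torque": the same for the moment, N m; "finger_gap": finger opening in mm.
Only numpy, scipy, OpenCV 4.12 (cv2) and the standard library are available. Lean on these libraries where they do the work, as an engineer would, in place of code of your own. Each camera call takes 0.05 s, during which the arm holds its last target. There are 200 camera calls.

### The job

Four wooden furniture feet stand on the free-spinning turntable, round tenon up: three are round bun feet, one has a square block whose sides are still to be tapered. Lift the square one off without toppling the others, and lay its base flat on the tilted table of the switched-off disc sander, matching the slope the table is set to, with one straight side close up along the face of the disc, near the disc's middle. Finish while still holding it there, pressed gently but firmly flush on the table, ready for sanding: do not let go, do not shift the table's setting, and leave the other things on the bench alone.

Things in the scene. Friction and masses are not known exactly. Their poses are not given: they have to be found in the camera images.
- blank_center (a point): middle of the foot to take: a straight-sided square wooden block, 64 x 64 x 30 mm, with a round tenon, 22 mm in diameter, 42 mm tall, standing on the middle of its top (72 mm in all, about 0.1 kg). The point is on the tenon's axis, 36 mm above the base, 6 mm above the block's top. z up the tenon, x and y square to the block's sides. It stands on the platter, tenon up
- blank_base (a point): same foot: centre of its flat underside, 36 mm below blank_center; same axes
- foot_a: a round turned bun foot, like the other two, standing on the platter: 60 mm across, 30 mm tall, with the same 22 x 42 mm tenon on top; origin at the centre of its base, z up. To be left standing on the platter
- foot_b: a round turned bun foot, like the other two, standing on the platter: 60 mm across, 30 mm tall, with the same 22 x 42 mm tenon on top; origin at the centre of its base, z up. To be left standing on the platter
- foot_c: a round turned bun foot, like the other two, standing on the platter: 60 mm across, 30 mm tall, with the same 22 x 42 mm tenon on top; origin at the centre of its base, z up. To be left standing on the platter
- turntable: turntable: origin on its axis at the bench top. Its round plywood platter, 300 mm across, has its top 40 mm above the bench and spins freely at a touch; the four feet stand on it with their centres about 88 mm from the axis
- rest_line (a point): point where the plane of the sander table's top face meets the abrasive face of the disc, at the disc's middle, 140 mm above the bench. Axes tilt with the table: z normal to its top (up), x up the slope, square to the disc, y parallel to the disc's face. The disc is vertical, 200 mm across, at rest; the machine's body is behind it (+x)
- table_edge (a point): middle of the outer, lower edge of the sander's table, on its top face, 148 mm from rest_line down the slope; same axes
- sander_tilt: the sander's tilting table: a flat aluminium plate 145 (x) x 260 (y) x 12 mm, sloping down away from the disc by 0.2 to 0.45 rad, clamped, so it does not give under a light push. Origin on its top face at mid-width, on its upper edge by the disc, 3 mm down-slope of rest_line; same axes
- bowl: turned bowl 130 mm across, 50 mm tall, on the bench; origin at its underside. Leave alone
- glue: closed white glue bottle 58 mm across, 150 mm tall; origin at its underside. Leave alone
Things that resemble listed ones, but are neither listed nor needed, are in the scene too. Leave any green or yellow look-alike of the part that bears blank_center alone.

How it is judged (in metres and radians):
On the way:
1. the square foot is lifted clear of the turntable in the gripper (height (world z) of blank_base above 0.065 m and contact force between the fingers and foot_blank above 1 N and contact force between foot_blank and turntable below 0.05 N and contact force between foot_blank and sander_tilt below 0.05 N), for 0.2 s.
At the end, for the whole second after the job is handed in: The square foot is between the fingers, base flat on the table (within 3 mm and 0.04 rad), pressed on it with over 2.5 N, one side within 8 mm of the disc and parallel to it within 5 deg, within 60 mm of the disc's middle, still; table's angle kept; the bun feet upright on the platter (z of blank_base in the frame of rest_line between -0.003 and 0.003 m and angle between the z axis of blank_base and the z axis of rest_line, either way round below 0.04 rad and x of blank_base in the frame of rest_line above -0.04 m and y of blank_base in the frame of rest_line between -0.06 and 0.06 m and (angle between the x axis of blank_base and the y axis of rest_line, either way round below 0.087 rad or angle between the y axis of blank_base and the y axis of rest_line, either way round below 0.087 rad) and contact force between foot_blank and sander_tilt above 2.5 N and distance between the grasp point and blank_center below 0.045 m and contact force between the fingers and foot_blank above 2 N and linear speed of foot_blank below 0.02 m/s and distance of table_edge from where it was at the start of the episode below 0.006 m and angle between each of foot_a, foot_b, foot_c's own z axis and vertical below 0.2 rad and height (world z) of each of foot_a, foot_b, foot_c above 0.03 m); the arm keeps its last pose, push and grip.
It fails at once if a bun foot topples or leaves the turntable (angle between any of foot_a, foot_b, foot_c's own z axis and vertical above 0.4 rad or height (world z) of any of foot_a, foot_b, foot_c below 0.02 m).
It fails at once if the bowl or the glue bottle is moved by more than 30 mm (distance of any of bowl, glue from where it was at the start of the episode above 0.03 m).
It fails at once if the foot is pressed hard (over 60 N) on the sander's table (contact force between foot_blank and sander_tilt above 60 N).
It fails at once if the table's angle setting is shifted (its edge moved by more than 6 mm) (distance of table_edge from where it was at the start of the episode above 0.006 m).
It also fails if it takes over 51 s, if anything falls off the work surface, if the arm or the gripper's body presses on something with over 40 N, if the wrist force passes 120 N, or if a joint passes its speed limit or range.

## Working session

There is one attempt and no reset: what is moved stays moved. The work goes in short steps, Python scripts to look and compute and a shell command to move; the robot and the scene stay as the last step left them, time stands still between calls to the robot, and variables do not carry over. Pictures are saved under pics/ and viewed, about 8 in all and at most 12, crops included, and the job is handed in when it is done.

```bash
mkdir -p pics; ls; cat > h.py <<'E'
import numpy as np, cv2, json
from bench import r
from scipy.spatial.transform import Rotation as Ro
def ray(s,uv):
    p=cv2.undistortPoints(np.array([[uv]],float),np.array(s["K"]),np.array(s["distortion"]))[0,0]
    T=np.array(s["T"]); d=T[:3,:3]@np.array([p[0],p[1],1]); return T[:3,3],d/np.linalg.norm(d)
def atz(s,uv,z):
    o,d=ray(s,uv); return o+d*(z-o[2])/d[2]
def proj(s,P):
    T=np.linalg.inv(np.array(s["T"])); rv=cv2.Rodrigues(T[:3,:3])[0]
    return cv2.projectPoints(np.atleast_2d(np.array(P,float)),rv,T[:3,3],np.array(s["K"]),np.array(s["distortion"]))[0][:,0]
def tri(obs):
    A=np.zeros((3,3));b=np.zeros(3)
    for s,uv in obs:
        o,d=ray(s,uv);M=np.eye(3)-np.outer(d,d);A+=M;b+=M@o
    P=np.linalg.solve(A,b); return P,[np.linalg.norm(np.cross(P-ray(s,u)[0],ray(s,u)[1])) for s,u in obs]
def save(s,f,box=None,k=1):
    im=s["image"][:,:,::-1]
    if box: im=im[box[1]:box[3],box[0]:box[2]]
    cv2.imwrite("pics/"+f,cv2.resize(im,None,fx=k,fy=k,interpolation=cv2.INTER_CUBIC))
E
python3 - <<'E'
from h import *
S={n:r.snapshot(n) for n in("side","top")}
for n,s in S.items():
    save(s,n+"0.png"); print(n,np.round(s["T"],2).tolist())
    for l in("blank_center","blank_base","foot_a","turntable","rest_line","table_edge","sander_tilt","bowl","glue"):
        print(l,[(round(d["conf"],2),np.round(d["uv"],1).tolist()) for d in r.pinpoint(s,l)][:5])
    print([(round(d["conf"],2),np.round(d["bbox"]).tolist()) for d in r.search_frame(s,"blank_center")][:4])
st=r.sense();print(st["tool_pos"],st["tcp_rot"],st["ft_force"],st["finger_gap"],st["time"])
E
```

```text
pics
side [[0.96, -0.21, 0.21, 394.82], [-0.29, -0.64, 0.71, -513.04], [-0.01, -0.74, -0.68, 715.5], [0.0, 0.0, 0.0, 1.0]]
blank_center [(0.89, [263.8, 190.6]), (0.79, [215.2, 156.9])]
blank_base [(0.86, [216.4, 159.9]), (0.85, [268.2, 287.7]), (0.61, [264.8, 199.7])]
foot_a [(0.75, [232.9, 232.3]), (0.68, [201.5, 217.5]), (0.62, [224.4, 187.1]), (0.41, [270.2, 190.2])]
turntable [(0.77, [231.6, 223.4]), (0.41, [232.5, 234.3])]
rest_line []
table_edge [(0.56, [362.4, 298.9])]
sander_tilt []
bowl [(0.56, [355.2, 270.4])]
glue [(0.69, [339.0, 216.9])]
[(0.91, [253.0, 177.0, 283.0, 211.0]), (0.62, [250.0, 261.0, 291.0, 304.0]), (0.61, [202.0, 148.0, 233.0, 172.0])]
top [[-0.01, -0.99, 0.12, 427.85], [-1.0, 0.01, -0.02, 145.89], [0.02, -0.12, -0.99, 1347.28], [0.0, 0.0, 0.0, 1.0]]
blank_center [(0.98, [150.3, 243.2]), (0.93, [318.4, 233.3]), (0.77, [238.2, 211.6])]
blank_base [(0.91, [312.9, 236.1]), (0.87, [239.9, 215.7]), (0.71, [238.0, 211.4]), (0.59, [149.7, 244.2])]
foot_a [(0.87, [269.1, 250.0]), (0.72, [237.7, 275.7]), (0.69, [210.7, 245.3])]
turntable [(0.6, [235.9, 246.9]), (0.31, [267.2, 247.1])]
rest_line [(0.78, [416.1, 211.5])]
table_edge [(0.73, [375.6, 187.5])]
sander_tilt [(0.8, [414.2, 211.9])]
bowl [(0.86, [319.3, 171.3])]
glue [(0.97, [262.3, 161.0])]
[(0.87, [304.0, 224.0, 330.0, 246.0]), (0.59, [139.0, 228.0, 167.0, 258.0])]
[208.42973361 562.64644406 253.2955821 ] [1.79998800e+02 4.95844960e-05 6.96729307e+01] [ 0.22771387  1.04246632 -0.37918981] 85.32117512794564 1.1
```

```bash
python3 - <<'E'
import cv2
a=cv2.imread("pics/top0.png")[130:310,120:460]; a=cv2.resize(a,None,fx=2.35,fy=2.35,interpolation=2)
cv2.imwrite("pics/topc.png",a)
b=cv2.imread("pics/side0.png")[100:350,170:500]; b=cv2.resize(b,None,fx=2.4,fy=2.4,interpolation=2)
cv2.imwrite("pics/sidec.png",b)
E
```

```text
(no output)
```

View pics/topc.png

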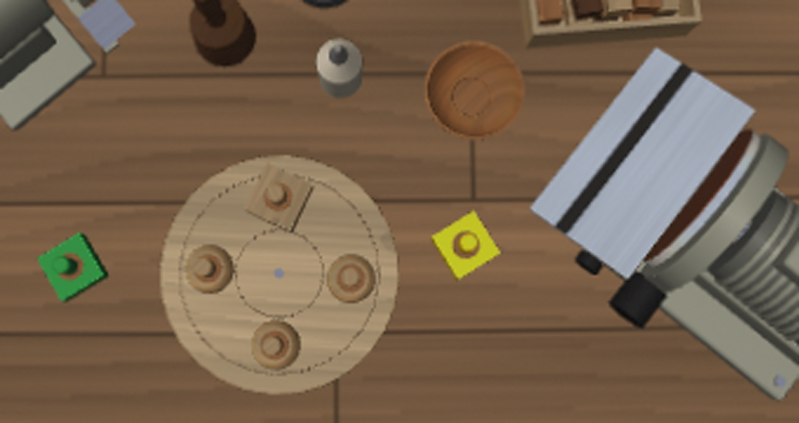

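View pics/sidec.png

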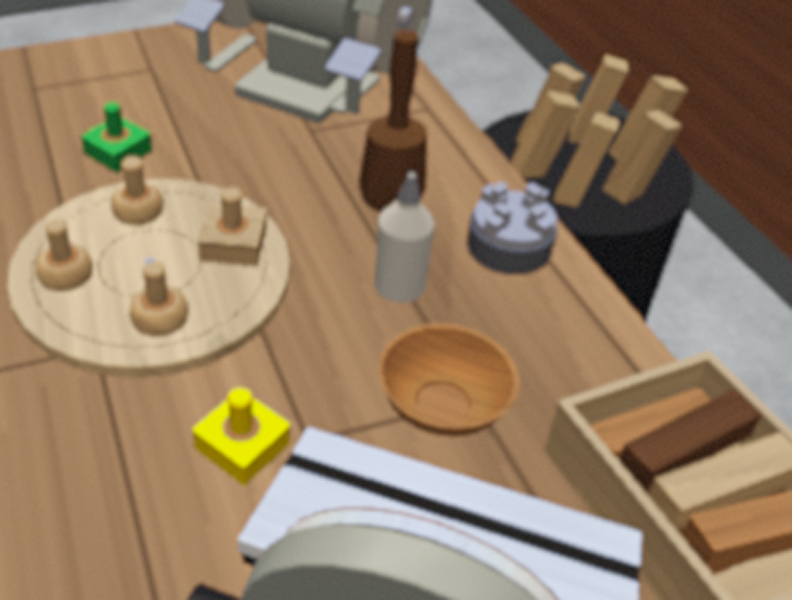

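The wooden square foot is at top (238,212) and side (264,190). It is the only wooden block among the three square ones. The look-alikes are green at top (150,243) and yellow at top (318,234). Next I work out its pose and the sander's.

```bash
python3 - <<'E'
from h import *
from scipy.optimize import least_squares
t=r.snapshot("top"); s=r.snapshot("side")
P,e=tri([(t,(238.2,211.6)),(s,(263.8,190.6))]); print("blank_center",P.round(1),np.round(e,1), "top@z76",atz(t,(238.2,211.6),76).round(1),"side@76",atz(s,(263.8,190.6),76).round(1))
print("turntable",atz(t,(235.9+2,246.5),40).round(1),tri([(t,(120+279/2.35,130+273/2.35)),(s,(170+150/2.4,100+262/2.4))])[0].round(1))
for uv in((269.1,250),(237.7,275.7),(210.7,245.3)): print("bun",atz(t,uv,40).round(1))
# block top face corners in top crop, z=70
c=np.array([(257,165),(313,180),(292,231),(247,211)])/2.35+[120,130]
C=np.array([atz(t,u,70) for u in c]);print(C.round(1).tolist(), [round(np.degrees(np.arctan2(*(C[(i+1)%4]-C[i])[1::-1])),1) for i in range(4)],[round(np.linalg.norm(C[(i+1)%4]-C[i]),1) for i in range(4)])
print("rest",atz(t,(416.1,211.5),140).round(1))
# sander table
q=np.array([(657,48),(755,112),(630,278),(531,208)])/2.35+[120,130]
ed=np.array([(310,430),(640,535)])/2.4+[170,100]
def cor(p):
    x,y,yaw,t=p; R=Ro.from_euler("ZY",[yaw,-t]).as_matrix()  # x up slope
    return R,np.array([x,y,140])
def f(p,full=False):
    R,o=cor(p); L=np.array([(-148,130,0),(-3,130,0),(-3,-130,0),(-148,-130,0)])
    W=L@R.T+o
    a=proj(t,W)-Q; b=proj(s,W[[3,0]])-ed2
    return np.r_[a.ravel(),b.ravel()]
best=None
for k in range(4):
  for fl in (0,1):
    for y0 in np.radians([-150,-60,30,120]):
      Q=np.roll(q,k,0); ed2=ed[::-1] if fl else ed
      res=least_squares(f,[450,-300,y0,.3],bounds=([0,-900,-7,.1],[900,500,7,.6]))
      if best is None or res.cost<best[0]: best=(res.cost,res.x,res.fun.round(1),k,fl)
print(best, np.degrees(best[1][2:]))
R,o=cor(best[1]); print("edge",(R@[-148,0,0]+o).round(1),"pred edge px",proj(t,R@[-148,0,0]+o),proj(s,R@[-148,0,0]+o))
E
```

```text
blank_center [580.5 254.5  79.5] [5.2 5.2] top@z76 [586.1 254.1  76. ] side@76 [576.2 258.7  76. ]
turntable [487.2 257.9  40. ] [489.3 255.5  38.7]
bun [476.2 166.3  40. ]
bun [402.  258.5  40. ]
bun [491.3 338.   40. ]
[[620.4, 280.4, 70.0], [601.1, 211.1, 70.0], [538.2, 237.0, 70.0], [563.3, 292.4, 70.0]] [np.float64(-105.6), np.float64(157.6), np.float64(65.6), np.float64(-11.9)] [np.float64(71.9), np.float64(68.1), np.float64(60.8), np.float64(58.4)]
rest [ 574.4 -244.4  140. ]
(np.float64(2.4319476745735393), array([ 5.71336594e+02, -2.44850708e+02, -2.26206100e+00,  2.88833950e-01]), array([ 0.2, -0.6,  0.8, -1. , -0.6,  0.2, -0.3, -0.2, -1.3, -0.4,  0.2,
        0.5]), 0, 0) [-129.60654843   16.54896634]
edge [ 661.8 -135.5   97.8] pred edge px [[373.21185431 183.5172449 ]] [[363.42956857 299.78706897]]
```

```bash
python3 - <<'E'
import cv2,numpy as np
a=cv2.imread("pics/top0.png")[190:235,215:265]; b=cv2.imread("pics/side0.png")[170:215,243:293]
cv2.imwrite("pics/blank.png",np.hstack([cv2.resize(i,(400,360),interpolation=cv2.INTER_CUBIC) for i in(a,b)]))
E
```

```text
(no output)
```

View pics/blank.png

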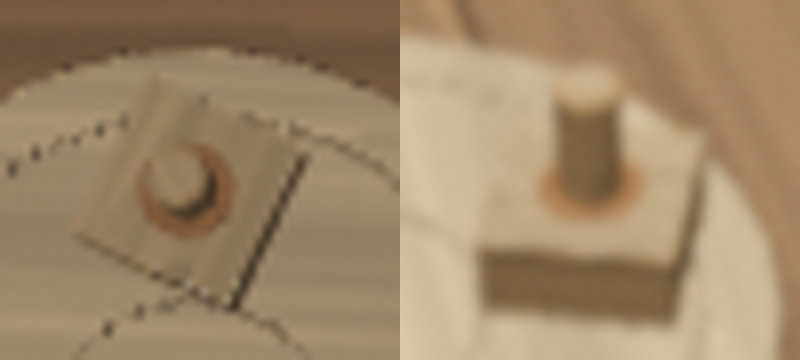

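Confirmed: a straight-sided wooden square with a tenon. In the crop its top-face corners are near (152,72), (303,155), (233,300) and (75,232). In the side half they are near (482,248), (682,265) and (703,130).

```bash
python3 - <<'E'
from h import *
from scipy.optimize import least_squares
t=r.snapshot("top"); s=r.snapshot("side")
qt=np.array([(152,72),(303,155),(233,300),(75,232),(180,173)])/8+[215,190]
qs=np.array([(82,248),(282,265),(303,130),(82,307),(274,322),(188,88)])/8+[243,170]
def W(p):
    c,n=np.cos(p[2]),np.sin(p[2]);R=np.array([[c,-n],[n,c]])
    X=lambda i,j,z:np.r_[R@[32*i,32*j]+p[:2],z]
    # top: (col,row) up=+x, right=-y
    T=[X(1,1,70),X(1,-1,70),X(-1,-1,70),X(-1,1,70),X(0,0,112)]
    # side: right=+x, down = -y
    S=[X(-1,-1,70),X(1,-1,70),X(1,1,70),X(-1,-1,40),X(1,-1,40),X(0,0,112)]
    return T,S
def f(p):
    T,S=W(p); return np.r_[(proj(t,T)-qt).ravel(),(proj(s,S)-qs).ravel()]
for y0 in(-.6,0,.6):
    o=least_squares(f,[580,255,y0]); print(o.cost,o.x,np.degrees(o.x[2]),o.fun.round(1))
E
```

```text
4.933641381094433 [ 5.82315957e+02  2.52690691e+02 -4.31669270e-01] -24.73282730117131 [-0.5 -0.3  0.6 -1.7  0.1  0.2 -0.2 -0.4  0.1 -0.3 -1.1 -0.5 -0.8 -0.7
  0.   0.3 -0.3  1.   0.4  1.1 -0.3 -0.7]
4.933641381082996 [ 5.82315956e+02  2.52690691e+02 -4.31669138e-01] -24.73281972531083 [-0.5 -0.3  0.6 -1.7  0.1  0.2 -0.2 -0.4  0.1 -0.3 -1.1 -0.5 -0.8 -0.7
  0.   0.3 -0.3  1.   0.4  1.1 -0.3 -0.7]
4.933641381109372 [ 5.82315955e+02  2.52690691e+02 -4.31668986e-01] -24.732811041599057 [-0.5 -0.3  0.6 -1.7  0.1  0.2 -0.2 -0.4  0.1 -0.3 -1.1 -0.5 -0.8 -0.7
  0.   0.3 -0.3  1.   0.4  1.1 -0.3 -0.7]
```

```bash
python3 -m jog '[[-0.04,0.114,0,20,60],[-0.08,0.228,0,28,60],[-0.12,0.342,0,36,60],[-0.14,0.40,0,44,60],[-0.16,0.457,0,52,60],[-0.16,0.457,0,60,60],[-0.16,0.457,0,68,60],[-0.16,0.457,0,76,60]]' 20
```

```text
time: 2.1
tool_pos: [517.9, 306.0, 253.5]
tcp_rot: [-180.0, -0.0, 0.6]
ft_force: [0.6, 0.9, 0.1]
finger_gap: 51.2
```

```bash
python3 -m jog '[[0.04,0.034,0.03,9,60],[0.063,0.053,0.06,18,60],[0.063,0.053,0.09,25.3,60],[0.063,0.053,0.103,25.3,60],[0.063,0.053,0.103,25.3,60],[0.063,0.053,0.103,25.3,60]]' 20
python3 - <<'E'
from h import *
print(r.nose_length,r.sense()["tool_pos"],r.sense()["tcp_rot"])
t=r.snapshot("top"); s=r.snapshot("side")
ims=[]
for c,(x,y) in((t,(238,212)),(s,(265,175))):
    ims.append(cv2.resize(c["image"][y-40:y+40,x-40:x+40,::-1],(400,400),interpolation=cv2.INTER_CUBIC))
cv2.imwrite("pics/hover.png",np.hstack(ims))
print(proj(s,[[581.5,253.5,112],[581.5,253.5,76]]))
E
```

```text
time: 2.7
tool_pos: [581.4, 254.7, 151.9]
tcp_rot: [-179.9, -0.1, -24.5]
ft_force: [1.1, -0.1, -0.5]
finger_gap: 51.4
22.0 [581.4145151  254.6609986  151.93996638] [-1.79917065e+02 -5.64022071e-02 -2.44707166e+01]
[[265.78522828 180.17067841]
 [266.34032388 191.4212435 ]]
```

View pics/hover.png

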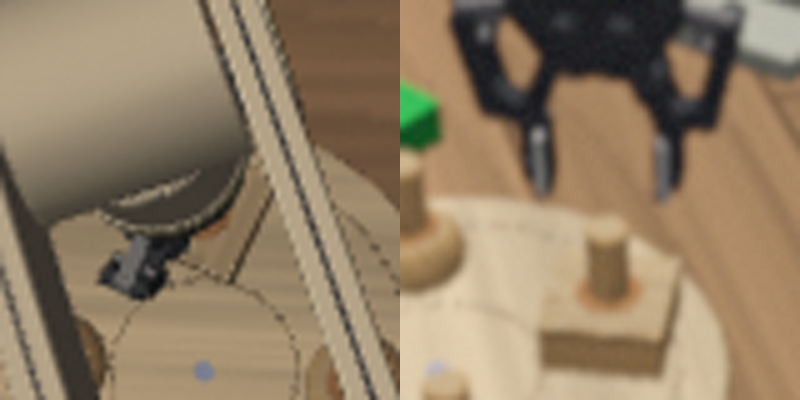

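Side crop: the fingertips at (540,190) and (662,193) straddle the tenon top at (607,228). Next I descend, close and check.

```bash
python3 -m jog '[[0,-0.001,0.02,0,60],[0,-0.001,0.04,0,60],[0,0,0.052,0,60],[0,0,0.052,0,30],[0,0,0.052,0,0],[0,0,0.052,0,0],[0,0,0.052,0,0],[0,0,0.052,0,0]]' 25; python3 -m jog '[[0,0,0,0,0],[0,0,0,0,0],[0,0,0,0,0]]'
```

```text
time: 3.6
tool_pos: [583.0, 255.3, 102.3]
tcp_rot: [-179.8, -0.2, -24.5]
ft_force: [-1.0, 1.0, 1.6]
finger_gap: 20.8
time: 3.9
tool_pos: [583.1, 255.2, 102.4]
tcp_rot: [-179.8, -0.2, -24.5]
ft_force: [-0.6, -0.4, -0.0]
finger_gap: 21.0
```

```bash
python3 -m jog '[[0,0,-0.015,0,0],[0,0,-0.04,0,0],[0,0,-0.07,0,0],[0,0,-0.10,0,0],[0,0,-0.13,0,0],[0,0,-0.15,0,0],[0,0,-0.15,0,0],[0,0,-0.15,0,0]]'
python3 - <<'E'
from h import *
print(r.sense()["tool_pos"],r.sense()["tcp_rot"],r.sense()["finger_gap"])
s=r.snapshot("side")
u=proj(s,[r.sense()["tool_pos"]])[0].astype(int);print(u)
save(s,"lift.png",(max(u[0]-60,0),max(u[1]-40,0),u[0]+60,u[1]+80),5)
E
```

```text
time: 4.7
tool_pos: [582.3, 255.0, 252.8]
tcp_rot: [-179.7, -0.3, -24.5]
ft_force: [-0.5, -1.3, -1.6]
finger_gap: 20.8
[582.33783104 254.97276424 252.78089   ] [-179.7173729    -0.27799967  -24.53240841] 20.80843930940185
[263 130]
```

View pics/lift.png

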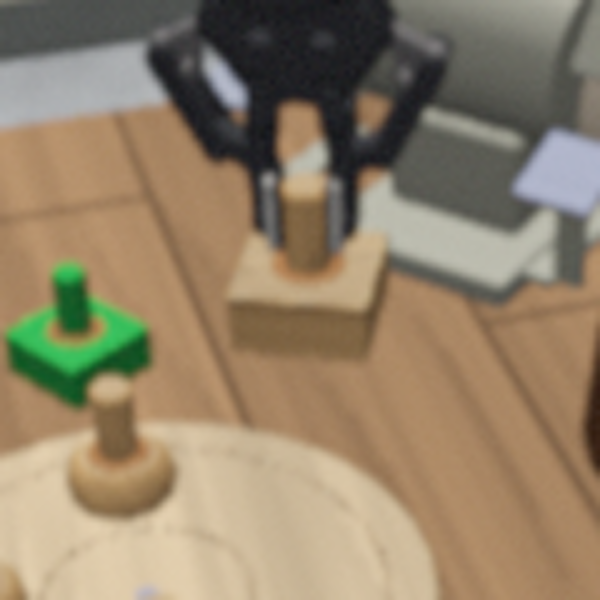

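The foot is lifted, and the buns in view still stand. In the crop its top-face corners are near (228,298), (367,306), (388,235) and (250,228). I measure its yaw in the grip and plan the transfer.

```bash
python3 - <<'E'
from h import *
from scipy.optimize import least_squares
s=r.snapshot("side")
q=np.array([(228,298),(367,306),(388,235),(250,228),(231,346),(366,360)])/5+[203,90]
L=np.array([(-32,-32,0),(32,-32,0),(32,32,0),(-32,32,0),(-32,-32,-30),(32,-32,-30)])
def f(p): return (proj(s,L@Ro.from_euler("ZYX",p[3:]).as_matrix().T+p[:3])-q).ravel()
def g(p): return np.r_[f(p),(p[:3]-[582.3,255,220.5])/3,p[4:]/.05]
o=least_squares(g,[582,255,220,-.4,0,0]);print(o.x[:3].round(1),np.degrees(o.x[3:]),o.fun.round(1))
E
```

```text
[583.2 254.4 219.3] [-24.49614486   0.47966622  -1.61009986] [-0.3 -0.5 -0.  -0.2 -0.4 -0.4  0.4 -0.7 -0.2  1.2  0.3  0.3  0.3 -0.2
 -0.4  0.2 -0.6]
```

```bash
python3 -m jog '[[0.01,0.02,0,3,0],[0.025,0.05,0,7,0],[0.042,0.083,0,11,0],[0.059,0.117,0,15.1,0],[0.075,0.15,0,15.1,0],[0.092,0.183,0,15.1,0],[0.109,0.217,0,15.1,0],[0.125,0.25,0,15.1,0]]' 25;  python3 -m jog '[[0,0,0,0,0],[0,0,0,0,0]]'
```

```text
time: 5.6
tool_pos: [590.2, -26.2, 248.0]
tcp_rot: [-179.9, 0.1, -39.6]
ft_force: [0.6, 0.7, 0.2]
finger_gap: 21.3
time: 5.8
tool_pos: [589.2, -26.9, 245.8]
tcp_rot: [180.0, 0.3, -39.8]
ft_force: [0.1, -0.1, -0.6]
finger_gap: 21.3
```

```bash
python3 -m jog '[[0.02,0.018,0,0,0],[0.045,0.041,0,0,0],[0.07,0.064,0,0,0],[0.095,0.087,0,0,0],[0.115,0.105,0,0,0],[0.126,0.115,0,0,0],[0.126,0.115,0,0,0],[0.126,0.115,0,0,0]]' 20
python3 - <<'E'
from h import *
st=r.sense();print(st["tool_pos"],st["tcp_rot"],st["ft_force"])
t=r.snapshot("top"); s=r.snapshot("side")
ims=[cv2.resize(s["image"][200:340,250:430,::-1],(400,311),interpolation=cv2.INTER_CUBIC),cv2.resize(t["image"][130:270,330:510,::-1],(400,311),interpolation=cv2.INTER_CUBIC)]
cv2.imwrite("pics/near.png",np.hstack(ims))
print(proj(s,[st["tool_pos"]]),proj(t,[st["tool_pos"]]))
E
```

```text
time: 6.6
tool_pos: [612.5, -194.5, 244.7]
tcp_rot: [180.0, 0.3, -39.7]
ft_force: [-0.4, 0.8, -0.4]
finger_gap: 21.0
[ 612.48216516 -194.53606008  244.73606534] [179.97407107   0.34130859 -39.72256099] [-0.37247911  0.81509503 -0.39621741]
[[362.99680704 280.77804659]] [[409.04569164 191.80338794]]
```

View pics/near.png

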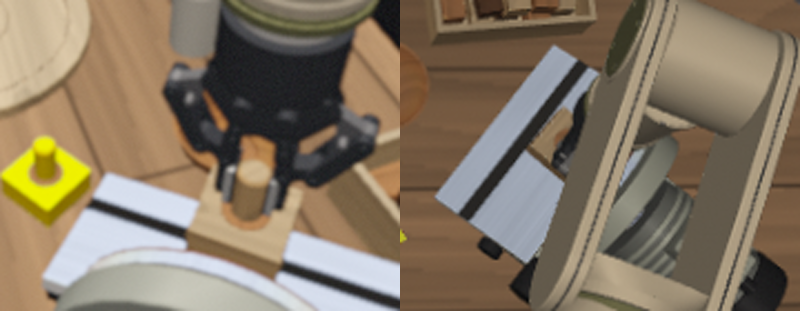

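```bash
python3 -m jog '[[0,0.006,0.01,0,0],[0,0.012,0.02,0,0],[0,0.017,0.03,0,0],[0,0.017,0.037,0,0],[0,0.017,0.037,0,0],[0,0.017,0.037,0,0]]' 20; python3 -m jog '[[0,0,0.002,0,0],[0,0,0.004,0,0],[0,0,0.006,0,0],[0,0,0.006,0,0]]'
```

```text
time: 7.3
tool_pos: [601.4, -207.2, 207.9]
tcp_rot: [180.0, 0.3, -39.7]
ft_force: [0.0, -0.2, -0.3]
finger_gap: 21.3
time: 7.7
tool_pos: [601.4, -207.0, 201.6]
tcp_rot: [180.0, 0.4, -39.7]
ft_force: [-0.0, -0.3, -0.7]
finger_gap: 21.1
```

```bash
python3 -m jog '[[0,0,0.001,0,0],[0,0,0.002,0,0],[0,0,0.003,0,0],[0,0,0.003,0,0]]'; python3 -m jog '[[0,0,0.001,0,0],[0,0,0.002,0,0],[0,0,0.002,0,0]]'
```

```text
time: 8.1
tool_pos: [601.6, -206.9, 199.2]
tcp_rot: [180.0, 0.3, -39.7]
ft_force: [0.2, 2.1, 3.4]
finger_gap: 21.2
time: 8.4
tool_pos: [602.1, -206.6, 198.7]
tcp_rot: [-179.9, 0.2, -39.7]
ft_force: [-1.7, 3.2, 8.5]
finger_gap: 21.6
```

```bash
python3 -m jog '[[0,-0.002,0.0012,0,0],[0,-0.004,0.0024,0,0],[0,-0.006,0.0037,0,0],[0,-0.008,0.005,0,0],[0,-0.008,0.005,0,0]]'
```

```text
time: 8.9
tool_pos: [607.9, -200.6, 194.3]
tcp_rot: [-179.9, 0.1, -39.6]
ft_force: [0.9, -0.1, 5.9]
finger_gap: 21.2
```

```bash
python3 -m jog '[[0,-0.0018,0.0015,0,0],[0,-0.0037,0.003,0,0],[0,-0.0037,0.003,0,0]]';  python3 -m jog '[[0,-0.0018,0.0016,0,0],[0,-0.0035,0.0032,0,0],[0,-0.0035,0.0032,0,0]]'
python3 - <<'E'
from h import *
s=r.snapshot("side")
save(s,"tilt.png",(310,230,430,320),6)
E
```

```text
time: 9.2
tool_pos: [610.9, -198.0, 191.9]
tcp_rot: [-179.9, 0.0, -39.6]
ft_force: [-0.6, -0.0, 6.0]
finger_gap: 21.0
time: 9.5
tool_pos: [613.9, -195.5, 189.3]
tcp_rot: [-179.9, -0.1, -39.6]
ft_force: [0.8, 0.5, 5.6]
finger_gap: 21.3
```

View pics/tilt.png

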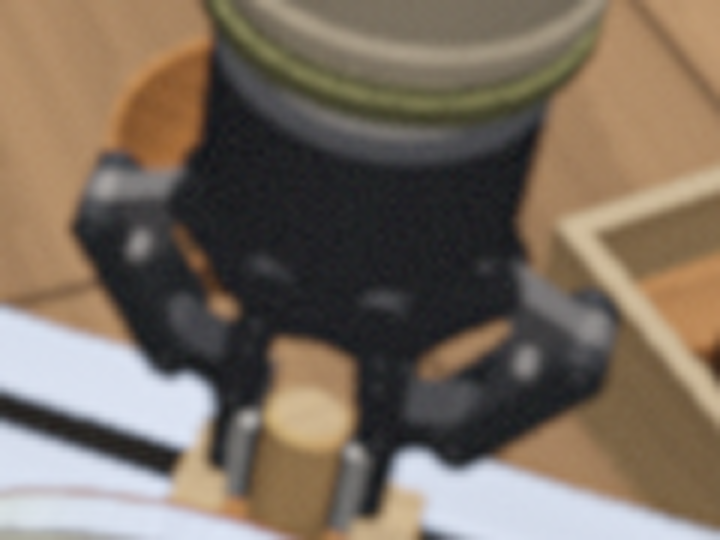

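The view shows the tenon leaning and the block low on the table, with its edge behind the disc rim. The force is steady at about 6 N, so it is pivoting. I keep pressing until the force climbs, which would mean it is flush.

```bash
python3 -m jog '[[0,-0.0005,0.001,0,0],[0,-0.0005,0.001,0,0]]';  python3 -m jog '[[0,-0.0005,0.001,0,0],[0,-0.0005,0.001,0,0]]';python3 -m jog '[[0,0,0.001,0,0],[0,0,0.001,0,0]]'
```

```text
time: 9.75
tool_pos: [614.6, -195.3, 188.9]
tcp_rot: [-179.9, -0.1, -39.6]
ft_force: [-1.2, 0.9, 5.8]
finger_gap: 20.9
time: 9.95
tool_pos: [615.3, -195.0, 188.5]
tcp_rot: [-179.9, -0.2, -39.6]
ft_force: [-1.3, 0.6, 5.4]
finger_gap: 21.1
time: 10.15
tool_pos: [615.7, -194.9, 188.2]
tcp_rot: [-179.9, -0.3, -39.6]
ft_force: [-0.3, 2.2, 6.0]
finger_gap: 21.2
```

```bash
for i in 1; do python3 -m jog '[[0,0,0.001,0,0],[0,0,0.002,0,0],[0,0,0.002,0,0],[0,0,0.002,0,0]]'; done; python3 -m jog '[[0,0,0.001,0,0],[0,0,0.002,0,0],[0,0,0.002,0,0],[0,0,0.002,0,0]]'
```

```text
time: 10.55
tool_pos: [616.6, -194.5, 187.3]
tcp_rot: [-179.8, -0.3, -39.6]
ft_force: [0.4, 3.7, 7.3]
finger_gap: 21.3
time: 10.95
tool_pos: [617.4, -194.0, 186.4]
tcp_rot: [-179.7, -0.4, -39.6]
ft_force: [0.2, 3.4, 8.1]
finger_gap: 21.4
```

```bash
python3 -m jog '[[0,0,0.001,0,0],[0,0.001,0.003,0,0],[0,0.001,0.004,0,0],[0,0.001,0.004,0,0]]' ; python3 -m jog '[[0,0.001,-0.002,0,0],[0,0.004,-0.005,0,0],[0,0.008,-0.006,0,0],[0,0.012,-0.007,0,0],[0,0.012,-0.007,0,0],[0,0.012,-0.007,0,0]]'
```

```text
time: 11.35
tool_pos: [618.5, -193.8, 185.1]
tcp_rot: [-179.5, -0.6, -39.5]
ft_force: [0.2, 7.0, 15.1]
finger_gap: 21.4
time: 11.95
tool_pos: [610.5, -203.3, 191.6]
tcp_rot: [-179.5, -0.6, -39.5]
ft_force: [-0.3, -0.5, -1.0]
finger_gap: 21.3
```

```bash
python3 - <<'E'
from h import *
st=r.sense();p=np.array(st["tool_pos"]);print(p,"d",(p[:2]-[572,-244.7])@[.637,.77],"lat",(p[:2]-[572,-244.7])@[.77,-.637])
t=r.snapshot("top"); s=r.snapshot("side")
R=Ro.from_euler("ZY",[np.radians(-129.6),-.289]).as_matrix()
g=p-[0,0,3]
L=np.array([(32,32,-29.4),(32,-32,-29.4),(-32,-32,-29.4),(-32,32,-29.4),(32,32,-59.4),(32,-32,-59.4),(-32,-32,-59.4),(-32,32,-59.4),(0,0,12.6)])
W=L@R.T+g
ims=[]
for c,(a,b,e,f) in((s,(310,235,410,325)),(t,(350,140,450,230))):
    k=4
    im=cv2.resize(c["image"][b:f,a:e,::-1],None,fx=k,fy=k,interpolation=cv2.INTER_CUBIC)
    for q in proj(c,W): cv2.circle(im,tuple(int(v) for v in (q-[a,b])*k+k/2),3,(0,0,255),1)
    ims.append(im)
cv2.imwrite("pics/chk.png",np.hstack(ims))
E
```

```text
[ 610.45099076 -203.26086744  191.61555677] d 56.40141318626134 lat 3.2105354461229165
```

View pics/chk.png

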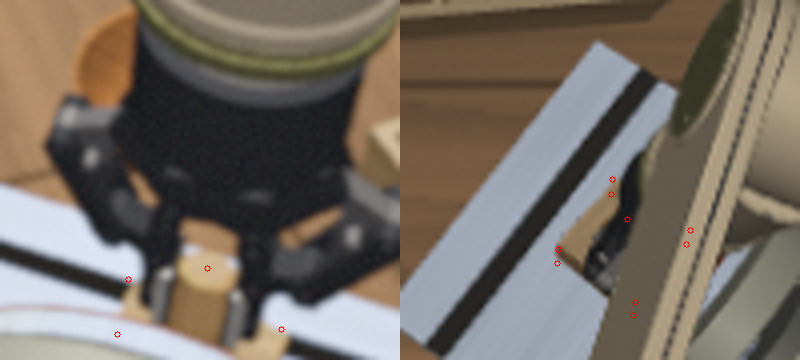

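The projected model (red dots) matches the visible block corners, so the foot tilts with the table and is parallel to the disc. It is about 9 mm from touching the disc, so I creep up to it just above the table.

```bash
python3 -m jog '[[0,0.002,-0.0005,0,0],[0,0.004,-0.001,0,0],[0,0.004,-0.001,0,0]]';python3 -m jog '[[0,0.001,-0.0003,0,0],[0,0.002,-0.0006,0,0],[0,0.002,-0.0006,0,0]]';python3 -m jog '[[0,0.001,-0.0003,0,0],[0,0.002,-0.0006,0,0],[0,0.002,-0.0006,0,0]]'
```

```text
time: 12.35
tool_pos: [608.0, -206.4, 192.8]
tcp_rot: [-179.5, -0.6, -39.5]
ft_force: [-0.9, -0.4, -0.9]
finger_gap: 21.0
time: 12.65
tool_pos: [606.6, -208.0, 193.4]
tcp_rot: [-179.5, -0.6, -39.5]
ft_force: [0.4, 0.6, -0.7]
finger_gap: 20.9
time: 12.95
tool_pos: [605.7, -208.9, 194.1]
tcp_rot: [-179.5, -0.6, -39.5]
ft_force: [2.7, 3.3, -1.2]
finger_gap: 20.7
```

Contact with the disc: about 4 N pushing back down the slope, at the distance I expected. I back off slightly and press down.

```bash
python3 -m jog '[[0,-0.0005,0.001,0,0],[0,-0.001,0.0015,0,0],[0,-0.001,0.0025,0,0],[0,-0.001,0.003,0,0],[0,-0.001,0.0035,0,0],[0,-0.001,0.0035,0,0]]'
```

```text
time: 13.55
tool_pos: [606.5, -208.3, 191.0]
tcp_rot: [-179.5, -0.6, -39.5]
ft_force: [1.8, 1.9, 3.4]
finger_gap: 20.9
```

```bash
python3 -m jog '[[0,0.0005,0.001,0,0],[0,0.001,0.002,0,0],[0,0.001,0.003,0,0],[0,0.001,0.0035,0,0],[0,0.001,0.0035,0,0],[0,0.001,0.0035,0,0]]'
```

```text
time: 14.15
tool_pos: [607.1, -208.2, 190.4]
tcp_rot: [-179.3, -0.7, -39.5]
ft_force: [-0.8, 7.9, 14.8]
finger_gap: 21.1
```

```bash
python3 - <<'E'
from h import *
for _ in range(6): t=r.snapshot("top")
s=r.snapshot("side"); st=r.sense()
p=np.array(st["tool_pos"]);print(p,st["tcp_rot"],st["ft_force"],st["qd"],st["finger_gap"],st["time"])
for l in("foot_a","table_edge","bowl","glue"):
    for n,c in(("top",t),("side",s)): print(l,n,[(round(d["conf"],2),np.round(d["uv"],1).tolist()) for d in r.pinpoint(c,l)][:4])
R=Ro.from_euler("ZY",[np.radians(-129.6),-.289]).as_matrix()
L=np.array([(32,32,-29.4),(32,-32,-29.4),(-32,-32,-29.4),(-32,32,-29.4),(-32,-32,-59.4),(-32,32,-59.4),(0,0,12.6)])
W=L@R.T+p-[0,0,3]
ims=[]
for c,(a,b,e,f) in((s,(310,235,410,325)),(t,(350,140,450,230))):
    k=4
    im=cv2.resize(c["image"][b:f,a:e,::-1],None,fx=k,fy=k,interpolation=cv2.INTER_CUBIC)
    for q in proj(c,W): cv2.circle(im,tuple(int(v) for v in (q-[a,b])*k+k/2),3,(0,0,255),1)
    ims.append(im)
lo=cv2.resize(t["image"][190:290,180:280,::-1],(240,240)); lo2=cv2.resize(s["image"][150:260,170:300,::-1],(284,240))
im=np.hstack(ims); bot=np.zeros((240,800,3),np.uint8); bot[:,:240]=lo; bot[:,260:544]=lo2
cv2.imwrite("pics/fin.png",np.vstack([im,bot]))
E
```

```text
[ 607.12161815 -208.21823704  190.36130492] [-179.3313982    -0.74807081  -39.46341022] [-0.87322229  7.60070657 14.98573869] [-0.02936533  0.00405337 -0.05526857 -0.06428745  0.01819619 -0.07219956] 20.99476349163972 14.5
foot_a top [(0.8, [210.1, 244.6]), (0.7, [267.0, 247.5]), (0.52, [236.9, 274.4]), (0.39, [405.4, 199.1])]
foot_a side [(0.74, [232.8, 233.0]), (0.68, [197.8, 214.8])]
table_edge top [(0.6, [373.6, 183.0])]
table_edge side [(0.95, [363.1, 297.0])]
bowl top [(0.58, [317.5, 171.3])]
bowl side []
glue top [(0.91, [263.0, 163.7])]
glue side [(0.73, [337.5, 216.7])]
```

View pics/fin.png

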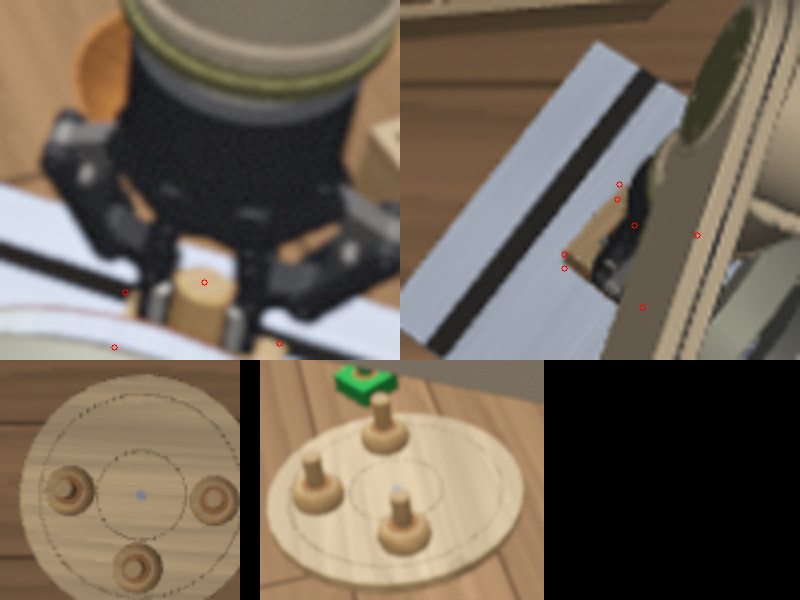

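The foot is flush, parallel to the stripe and tight to the disc, and the force is steady at 15 N. All three buns stand upright on the platter, and the table, bowl and glue show no movement beyond the networks' noise. Handing in.

```bash
python3 -c "
from bench import r
print(r.hand_in()); s=r.sense(); print(s['time'],s['ft_force'],s['tool_pos'])"
```

```text
the job is handed in; nothing more can be done
None
the job is handed in; nothing more can be done
```

I lifted the square wooden foot off the turntable by its tenon and carried it to the sander. There I tipped it about its upper edge until it lay flush on the sloping table (about 16.5°), eased it up to the disc, and handed in at 14.5 s while still gripping it. No verdict was reported.

**Last checks before handing in:**
- **Pressing:** the vertical force was steady at about 15 N, and the arm was still.
- **Closeness to the disc:** I felt light contact at the disc, then backed off about 1.5 mm. I put the base centre about 34–35 mm from the disc face (the limit is 40 mm) and about 4 mm from its middle.
- **Flatness and alignment:** the block's visible corners matched a model lying flat on the table and parallel to the disc. The height agreed with the earlier flush reading on the slope.
- **Other things:** all three bun feet stood upright on the platter. The table edge, bowl and glue showed no movement beyond the networks' noise, though the bowl could only be confirmed from the top camera at the end.

**Small disagreements:**
- Touchdown came about 2 mm higher than the camera estimate predicted.
- The tool leaned about 1° under load.
- Flatness rests on the corner match and the force readings, because the disc rim and the arm hid part of the block.

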